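Zero the probe offset dial and store it

ROBOT

A 6-joint arm with a two-finger parallel gripper is mounted at the origin on the work surface. World frame = base frame: x ahead of the robot, y to its left, z up, the work surface at z = 0. Lengths are in m, angles in rad, forces in N, time in s.
With the tool pointing down it reaches from about 0.375 to 0.9 m from the base axis. Payload 3.1 kg.
Tool frame: the origin (TCP) lies on the mounting face of the last link; the fingertips stand 182 mm ahead of it and the grasp point (between the pads) lies 164 mm ahead of it (bot.grip_point_offset is the z of the grasp point in the tool frame, in m); z points along the fingers, y is the line along which they close (so a half turn about z gives the same grasp; the last joint's range is limited). The gripper opens to 87 mm and grips with 3 to 60 N. Pads are 19 mm wide; open, the fingers measure 117 mm over their backs; the gripper's body (75 mm by 190 mm) begins 51 mm behind the grasp point.
Start: joints at [-1.327, 0.527, 1.433, -0, 1.181, -0.178], TCP at [0.256, -0.57, 0.405] pointing down, gripper open.
Joint ranges: [-3.08, 3.08], [-0.75, 2.2], [0.22, 2.44], [-1.43, 4.57], [0, 2.65], [-2.85, 2.85]. Speed limits (rad/s): [2.79, 2.79, 3.14, 3.14, 3.14, 3.14].

INTERFACE

Orientations are given as a rotation vector (axis times angle).
In Python, from station import sensors, capture, camera_model, ticket, look_for, bot gives the robot as it stands.
- The arm moves only by the shell command python3 -m pendant 'ROWS'. ROWS is JSON, a list of rows, each a list of 7 numbers: the turn, a rotation vector about the tool's x, y, z in degrees, then the shift along the tool's x, y, z in cm, then the finger opening in cm, from 0 to 8.7. In form: [[wx, wy, wz, dx, dy, dz, fingers], ...]. A call has 1 to 8 rows; each row is the pose to reach, as a shift and turn from the pose commanded when the call began, along the tool's axes at that moment; what a row does not reach only later rows make up. A row lasts 1/12 s, in which the tool goes at most 41.7 mm and 7.16 degrees, less where a joint would pass 70% of its speed; a pose out of reach is approached as far as the arm can. A call with a gripper value outside its range is refused whole. The fingers move at their own pace and stop on an object; the grip force is fixed at half the most. Time passes only in rows, so rows that repeat a pose let the fingers close. It gives the time, the measured TCP pose, the force, the opening and the grip force at its end, in the units of the state.
- sensors.sense(): the state, without advancing time (a new reading comes with each control period).
- capture(name): name is "scene" or "top"; returns the picture (384x512x3 uint8, red, green, blue); there is no depth.
- camera_model(name): a dict with "mtx" (3x3 intrinsics, pixels), "k1" (the pictures are not rectified: a ray, as slopes to the right and down, at radius r is drawn at 1 + k1 r^2 times it, then the intrinsics apply), "world_to_cam" (4x4, takes a point from world to camera coordinates). Camera axes: x right, y up, looking along -z (the intrinsics and any distortion apply to the point x, -y, -z); pixel columns grow to the right and rows downward; lengths in m; the calibration is good to about 2 mm. A picture is of the moment at which its call begins. camera_model takes no time and is no camera call.
- ticket.hand_in(): hands the job in; it is judged then, once.
Trained networks look in the newest picture that a camera, given by its name, has taken for a name from the list of things; names that differ only in an ending like _2 or _b are one class to them, and where a whole thing is asked for, a point or a joint stands for the part that bears it (a point fixed in the world has none). Each returns a list of dicts, best first, with "p" (0 to 1); they miss things now and then, are a little off and sometimes report something else, mostly with a low value. They report only what shows in the picture. A call takes as long as a camera call.
- look_for(name, camera): "at" ([column, row] as shares, 0 to 1, of the picture: columns of its width, rows of its height, amid what is visible of it).
The state is a dict: "time_s": time; "joint_pos": joint angles; "dq": joint speeds; "effort": joint torques, N m; "ee_pos": TCP position; "tool_rot": TCP orientation; "contact_force": force on the tool from outside, world axes, zero at the start; "wrist_torque": the same for the moment, N m; "opening": opening from 0.0 (shut) to 1.0 (fully open); "finger_force": force on a finger pad.
Only numpy, scipy, OpenCV 4.12 (cv2) and the standard library are available. Lean on these libraries where they do the work, as an engineer would, in place of code of your own. Each camera call takes 0.05 s, during which the arm holds its last target. There are 200 camera calls.

TASK

Zero the probe offset unit: turn its round dial, for example by pushing the raised pointer bar from the side, until the pointer's tip stands on the middle of the wide zero mark. Only then hold the large button on the button box fully down for at least two seconds to store the zero, and let it come up again. Leave the small button alone, do not disturb the dial once it is set, and leave everything else on the bench standing where it is.

Things in the scene. Friction and masses are not known exactly. Their poses are not given: they have to be found in the camera images.
- unit: Fixed white housing of the offset unit, 160 x 160 mm, top 55 mm high, with an aluminium scale disc (154 mm wide, 2 mm thick) on it; origin under its middle. Its x axis points along the zero mark; its yaw varies by up to 0.8 rad either way.
- dial_axis (a point): Point on the dial's upright turning axis, in the middle of the housing and in the plane of the dial's upper face (69 mm above the bench). The dial is a black knurled disc of 92 mm diameter, 12 mm thick.
- pointer_tip (a point): Tip of the dial's pointer, 55 mm from the axis, 69 mm above the bench; it turns with the dial. The tip is a small low triangle that continues the raised pointer bar outwards.
- bar_top (a point): Middle of the top of the raised aluminium pointer bar, 28 mm from the axis, 93 mm above the bench; it turns with the dial. The bar stands 24 mm up from the dial's upper face, is 10 mm thick and runs radially from 10 to 46 mm from the axis. The rest of the dial's upper face is flat and free.
- zero_mark (a point): Where the pointer's tip lies when the dial reads exactly zero: 55 mm from the axis, fixed on the housing, at the inner end of the zero mark, a black stroke 6 mm wide and 18 mm long on the scale. The other 23 strokes, every 15 degrees, are thin (1.5 mm) and at most 8 mm long. Seen from the dial's axis the mark lies roughly away from the robot.
- dial (a joint): Turning of the dial in rad, growing anticlockwise seen from above; 0 and 2 pi both read zero. It starts between 0.7 and 5.58. The dial turns endlessly both ways, needs about 2.5 N sideways on the bar 35 mm from the axis, and stays where it is left.
- big_button_top (a point): Centre of the top face of the large round white button, 34 mm in diameter, on a fixed grey button box 85 x 140 x 45 mm, to one side of the dial housing or the other. It points straight up; its top is 67 mm above the bench when up, 10 mm above the black round collar (50 mm wide) that surrounds it.
- big_button (a joint): Travel of the large button in m: 0 up, 0.006 fully down; it springs up by itself and needs about 5 N to be held fully down. Above 0.004 counts as down, below 0.001 as up.
- small_button (a joint): Travel of the small round white button (16 mm in diameter, 71 mm from the large one on the same box) in m: 0 up, 0.004 down; it must stay up.
- beaker: Empty glass beaker, 68 mm wide, 90 mm tall, standing on a fixed white magnetic stirrer (140 x 140 mm, top 60 mm high) on the other side of the dial housing from the button box; origin under its middle.
- tall_bottle: White bottle 64 mm wide, 170 mm tall, standing far behind the dial; origin under its middle.
- amber_jar: Amber jar with a black lid, 60 mm wide, 85 mm tall, far behind the dial; origin under its middle.
- range_meter: Hand-held orange and black meter, 115 x 50 x 28 mm, lying near the robot; origin under its middle.
- electrode: Probe lying flat near the robot, about 170 mm long along its x and 18 mm thick; origin near its middle, at the bench.
- cuvette_carton: Flat carton 70 x 100 x 30 mm, far behind the dial; origin under its middle.

How it is judged:
By the outcome, as a careful person would: the job done as asked, in the order asked, and still so for the second after the job is handed in, with the robot touching nothing.
It also fails if it takes over 56 s, if anything falls off the work surface, if the arm or the gripper's body presses on something with over 40 N, if the wrist force passes 120 N, or if a joint passes its speed limit or range.

## Working session

There is one attempt and no reset: what is moved stays moved. The work goes in short steps, Python scripts to look and compute and a shell command to move; the robot and the scene stay as the last step left them, time stands still between calls to the robot, and variables do not carry over. Pictures are saved under pics/ and viewed, at most 10 in all, crops included, and the job is handed in when it is done.

```bash
mkdir -p pics; ls; cat > h.py <<'E'
import numpy as np, cv2
from station import sensors, capture, camera_model, look_for
from scipy.spatial.transform import Rotation as R
def proj(P,cam):
    m=camera_model(cam);p=np.atleast_2d(P);T=np.array(m["world_to_cam"])
    c=p@T[:3,:3].T+T[:3,3];s=np.c_[c[:,0],-c[:,1]]/-c[:,2:]
    s=s*(1+m["k1"]*(s**2).sum(1,keepdims=True));K=np.array(m["mtx"])
    return s@K[:2,:2].T+K[:2,2]
def ray(px,cam,z):
    m=camera_model(cam);K=np.array(m["mtx"]);T=np.array(m["world_to_cam"])
    d=np.linalg.solve(K,[px[0],px[1],1])[:2];s=d.copy()
    for _ in range(20): s=d/(1+m["k1"]*(s@s))
    v=T[:3,:3].T@np.array([s[0],-s[1],-1]);o=-T[:3,:3].T@T[:3,3]
    return o+v*(z-o[2])/v[2]
E
python3 - <<'E'
from h import *
for c in("scene","top"):
    im=capture(c);cv2.imwrite(f"pics/{c}0.png",im[:,:,::-1])
    for n,z in(("unit",.057),("pointer_tip",.069),("bar_top",.093),("zero_mark",.057),("big_button_top",.067),("small_button",.06)):
        r=look_for(n,c)
        for q in r[:1]:
            px=np.array(q["at"])*[512,384];print(c,n,q["p"],px.round(1),ray(px,c,z).round(4))
    print(-np.array(camera_model(c)["world_to_cam"])[:3,:3].T@np.array(camera_model(c)["world_to_cam"])[:3,3])
s=sensors.sense();print(s["time_s"],s["ee_pos"],s["tool_rot"]);print(R.from_rotvec(s["tool_rot"]).as_matrix().round(3))
E
```

```text
pics
scene unit 0.62 [261.1 204.9] [0.5812 0.004  0.057 ]
scene bar_top 0.56 [263.7 198.9] [0.5911 0.0116 0.093 ]
scene zero_mark 0.91 [261.3 205.2] [0.5823 0.0047 0.057 ]
scene big_button_top 0.73 [261.4 193.4] [0.5481 0.0025 0.067 ]
[1.22394224 0.05320106 0.80498788]
top unit 0.9 [256.9 186.7] [0.5558 0.0055 0.057 ]
top pointer_tip 0.93 [257.6 187.1] [0.5542 0.0038 0.069 ]
top bar_top 0.69 [257.7 191.6] [0.5419 0.0036 0.093 ]
top zero_mark 0.56 [258.2 189.1] [0.5499 0.0024 0.057 ]
top big_button_top 0.64 [128.4 210.3] [0.5036 0.3221 0.067 ]
[ 0.49307613 -0.00184926  1.14611575]
0.7 [ 0.25588727 -0.57018701  0.40478255] [ 3.07194057e+00  6.57630859e-01 -3.91630872e-06]
[[ 0.912  0.409  0.   ]
 [ 0.409 -0.912 -0.   ]
 [-0.     0.    -1.   ]]
```

View pics/top0.png

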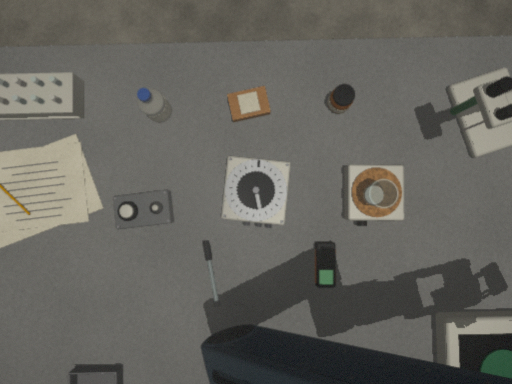

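View pics/scene0.png

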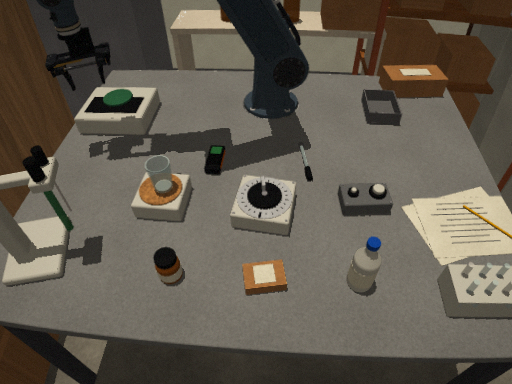

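The top view shows the dial at about (256,190), the zero mark near (259,163) and the pointer aiming down to (259,208). The large button is at (126,211) and the small one at (155,208). I'll zoom in for precision.

```bash
python3 - <<'E'
from h import *
im=cv2.imread("pics/top0.png")
a=cv2.resize(im[145:235,210:300],None,fx=6,fy=6,interpolation=cv2.INTER_CUBIC)
b=cv2.resize(im[185:235,110:175],None,fx=4,fy=4,interpolation=cv2.INTER_CUBIC)
o=np.zeros((540,800,3),np.uint8);o[:,:540]=a;o[:200,540:]=b
cv2.imwrite("pics/crop0.png",o)
E
```

```text
(no output)
```

View pics/crop0.png

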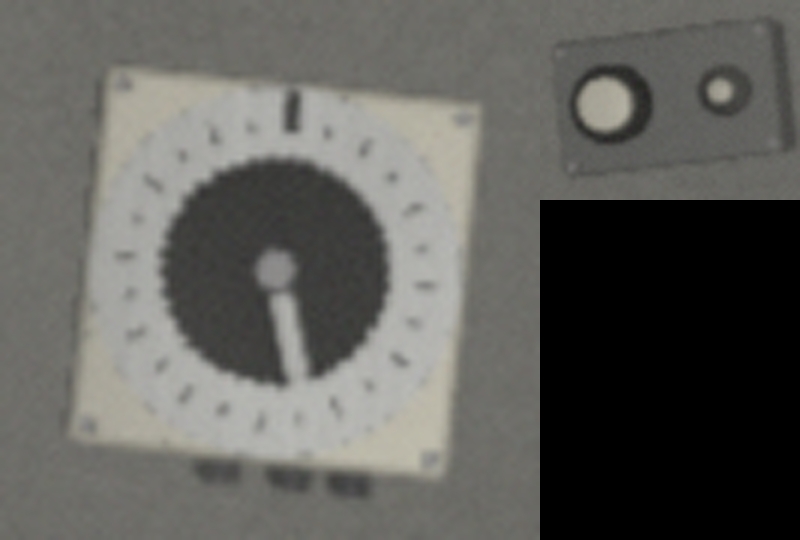

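```bash
cat >> h.py <<'E'
def row(xy,tipz,yawdeg):
    s=sensors.sense();M=R.from_rotvec(s["tool_rot"]);p=np.array(s["ee_pos"])
    y=np.radians(yawdeg);c,q=np.cos(y),np.sin(y)
    T=R.from_matrix([[c,q,0],[q,-c,0],[0,0,-1]])
    return np.r_[(M.inv()*T).as_rotvec(degrees=True),M.inv().apply(np.r_[xy,tipz+.182]-p)*100].round(2)
E
python3 - <<'E'
from h import *
f=lambda u,v,z:ray((210+(u+.5)/6-.5,145+(v+.5)/6-.5),"top",z)
A=f(276,270,.069);print("axis",A, "corners",np.mean([f(u,v,.055) for u,v in((108,68),(481,103),(447,477),(72,437))],0))
for n,u,v,z in(("zin",291,132,.057),("zout",292,92,.057),("tip",301,385,.069),("barIn",282,292,.093),("barOut",297,380,.093)):
    P=f(u,v,z);d=P-A;print(n,P.round(4),np.degrees(np.arctan2(d[1],d[0])).round(1),np.hypot(*d[:2]).round(4))
g=lambda u,v,z:ray((110+(u-540+.5)/4-.5,185+(v+.5)/4-.5),"top",z)
print("big",g(604,104,.067),"collar",g(612,104,.057),"small",g(720,91,.06))
ph=np.radians(-167.7);print(row(A[:2]+.028*np.array([np.cos(ph),np.sin(ph)]),.22,12.3))
E
```

```text
axis [0.54813277 0.00879087 0.069     ] corners [0.54861131 0.00855476 0.055     ]
zin [0.6059 0.0016 0.057 ] -7.1 0.0582
zout [0.6225 0.0008 0.057 ] -6.1 0.0748
tip [ 5.01e-01 -5.00e-04  6.90e-02] -168.9 0.0481
barIn [0.5381 0.0063 0.093 ] -166.3 0.0104
barOut [0.5028 0.001  0.093 ] -170.3 0.046
big [0.50293209 0.32891187 0.067     ] collar [0.50292528 0.3270093  0.057     ] small [0.50959938 0.25920258 0.06      ]
[  0.     0.    11.87  47.63 -41.44   0.28]
```

```bash
python3 -m pendant '[[0,0,4,15.9,-13.8,0,4],[0,0,8,15.9,-13.8,0,4],[0,0,12.5,15.9,-13.8,0,4],[0,0,12.5,15.9,-13.8,0,4],[0,0,12.5,31.7,-27.6,0,4],[0,0,12.5,31.7,-27.6,0,4],[0,0,12.5,31.7,-27.6,0,4],[0,0,12.5,31.7,-27.6,0,4]]' && python3 -c "
from h import *
print(row((.5209,.0030),.22,11.7),row((.5209,.0030),.10,11.7))"
```

```text
time_s: 1.37
ee_pos: [0.3961, -0.2658, 0.4051]
tool_rot: [3.125, 0.318, 0.001]
contact_force: [0.8, -0.8, -0.2]
opening: 0.504
finger_force: 0.0
[  0.04  -0.03  -0.07  17.64 -23.81   0.3 ] [  0.04  -0.03  -0.07  17.63 -23.82  12.3 ]
```

```bash
python3 -m pendant '[[0,0,0,17.6,-23.8,0,4],[0,0,0,17.6,-23.8,0,4],[0,0,0,17.6,-23.8,0,4],[0,0,0,17.6,-23.8,0,4],[0,0,0,17.6,-23.8,0,4],[0,0,0,17.6,-23.8,0,4],[0,0,0,17.6,-23.8,0,4],[0,0,0,17.6,-23.8,3,4]]' && python3 - <<'E'
from h import *
im=capture("scene");x,y=proj([.5209,.003,.1],"scene")[0].astype(int);print(x,y)
cv2.imwrite("pics/s1.png",cv2.resize(im[y-80:y+70,x-100:x+100,::-1],None,fx=4,fy=4,interpolation=cv2.INTER_CUBIC))
print(row((.5209,.0030),.10,11.7),row((.5209,.0030),.073,11.7))
E
```

```text
time_s: 2.03
ee_pos: [0.5241, 0.0061, 0.3795]
tool_rot: [3.122, 0.328, 0.025]
contact_force: [0.4, 0.3, -1.0]
opening: 0.461
finger_force: 0.0
262 177
[-0.09  0.04  0.29 -0.    0.21  8.95] [-0.09  0.04  0.29 -0.    0.22 11.65]
```

View pics/s1.png

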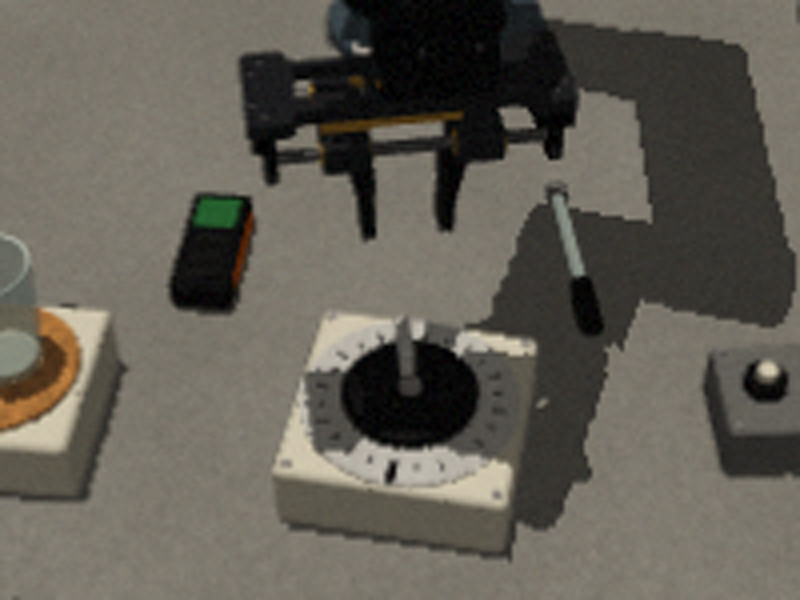

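The bar is centred between the fingers in the view (404 against a finger midpoint of 407). Next I descend and close.

```bash
python3 -m pendant '[[0,0,0,0,0,3.5,4],[0,0,0,0,0,7,4],[0,0,0,0,0,10,4],[0,0,0,0,0,11.8,4],[0,0,0,0,0,11.8,4],[0,0,0,0,0,11.8,2.4],[0,0,0,0,0,11.8,1.8],[0,0,0,0,0,11.8,1.6]]' && python3 -c "
from h import *
print(row((.5209,.0030),.074,11.7))"
```

```text
time_s: 2.75
ee_pos: [0.5206, 0.0007, 0.2584]
tool_rot: [3.124, 0.319, 0.005]
contact_force: [0.3, -0.4, 0.3]
opening: 0.312
finger_force: 0.0
[ 0.08 -0.17 -0.05  0.08 -0.22  0.24]
```

```bash
python3 -m pendant '[[0,0,0,0,0,0.2,1],[0,0,0,0,0,0.2,0.6],[0,0,0,0,0,0.2,0.6],[0,0,0,0,0,0.2,0.6],[0,0,0,0,0,0.2,0.6]]' && python3 -c "
from h import *
print(row((.5209,.0030),.074,11.7),sensors.sense()['wrist_torque'])"
```

```text
time_s: 3.17
ee_pos: [0.5198, 0.0023, 0.2558]
tool_rot: [-3.124, -0.32, -0.002]
contact_force: [-0.4, 6.7, 5.4]
opening: 0.12
finger_force: 29.2
[-0.09 -0.07 -0.01  0.12 -0.05 -0.02] [1.18665437e+00 1.09275169e-03 3.30037900e-01]
```

```bash
python3 -m pendant '[[0,0,-6,0.02,0.29,0,0.6],[0,0,-12,0.06,0.58,0,0.6],[0,0,-18,0.14,0.87,0,0.6],[0,0,-24,0.24,1.14,0,0.6],[0,0,-30,0.38,1.40,0,0.6],[0,0,-36,0.54,1.65,0,0.6],[0,0,-42,0.72,1.87,0,0.6],[0,0,-48,0.93,2.08,0,0.6]]' && python3 -c "
from h import *
a=np.radians(-120.3)
print(row((.5483+.028*np.cos(a),.0087+.028*np.sin(a)),.074,59.7),sensors.sense()['wrist_torque'])"
```

```text
time_s: 3.83
ee_pos: [0.5335, -0.0159, 0.2557]
tool_rot: [-2.721, -1.567, -0.004]
contact_force: [1.3, 9.8, 5.0]
opening: 0.108
finger_force: 29.8
[-0.01 -0.19  0.19  0.07  0.04 -0.03] [ 1.4633659  -0.17437253  0.03344722]
```

```bash
python3 -m pendant '[[0,0,-6,0.02,0.29,0,0.6],[0,0,-12,0.06,0.58,0,0.6],[0,0,-18,0.14,0.87,0,0.6],[0,0,-24,0.24,1.14,0,0.6],[0,0,-30,0.38,1.40,0,0.6],[0,0,-36,0.54,1.65,0,0.6],[0,0,-42,0.72,1.87,0,0.6],[0,0,-48,0.93,2.08,0,0.6]]' && python3 -m pendant '[[0,0,-6,0.02,0.29,0,0.6],[0,0,-12,0.06,0.58,0,0.6],[0,0,-18,0.14,0.87,0,0.6],[0,0,-24,0.24,1.14,0,0.6],[0,0,-30,0.38,1.40,0,0.6],[0,0,-36,0.54,1.65,0,0.6],[0,0,-42,0.72,1.87,0,0.6],[0,0,-48,0.93,2.08,0,0.6]]' && python3 -c "
from h import *
a=np.radians(-24.3)
print(row((.5483+.028*np.cos(a),.0087+.028*np.sin(a)),.074,155.7),sensors.sense()['wrist_torque'])"
```

```text
time_s: 4.5
ee_pos: [0.5565, -0.0184, 0.2558]
tool_rot: [1.85, 2.538, 0.006]
contact_force: [1.7, 8.2, 4.1]
opening: 0.116
finger_force: 30.0
time_s: 5.17
ee_pos: [0.5739, -0.0029, 0.2558]
tool_rot: [0.659, 3.068, 0.007]
contact_force: [2.7, 8.7, 2.8]
opening: 0.111
finger_force: 30.2
[ 0.3   0.13  0.07  0.01  0.01 -0.02] [ 1.55462015 -0.46779824 -0.36509958]
```

```bash
python3 -m pendant '[[0,0,-6,0.02,0.29,0,0.6],[0,0,-12,0.06,0.58,0,0.6],[0,0,-18,0.14,0.87,0,0.6],[0,0,-18,0.14,0.87,0,0.6],[0,0,-18,0.14,0.87,0,0.6]]' && python3 -m pendant '[[0,0,0,0,0,0,1.6],[0,0,0,0,0,0,2.2],[0,0,0,0,0,0,3],[0,0,0,0,0,0,3],[0,0,0,0,0,-3,3],[0,0,0,0,0,-7,3],[0,0,0,0,0,-11,3],[0,0,0,0,0,-14,3]]'  && python3 - <<'E'
from h import *
im=capture("scene");x,y=proj([.56,.0087,.069],"scene")[0].astype(int)
im2=capture("top");cv2.imwrite("pics/top2.png",im2[:,:,::-1]);cv2.imwrite("pics/scene2.png",im[:,:,::-1])
o=np.hstack([cv2.resize(a,(400,400),interpolation=cv2.INTER_CUBIC) for a in(im[y-40:y+40,x-40:x+40,::-1],im2[145:235,210:300,::-1])]);print(x,y)
cv2.imwrite("pics/c2.png",o)
E
```

```text
time_s: 5.58
ee_pos: [0.5762, 0.0059, 0.2558]
tool_rot: [0.177, 3.132, 0.007]
contact_force: [3.4, 8.7, 2.1]
opening: 0.117
finger_force: 30.0
time_s: 6.25
ee_pos: [0.5753, 0.0033, 0.3975]
tool_rot: [0.174, 3.135, -0.001]
contact_force: [1.0, 0.1, 1.1]
opening: 0.342
finger_force: 0.0
263 196
```

View pics/c2.png

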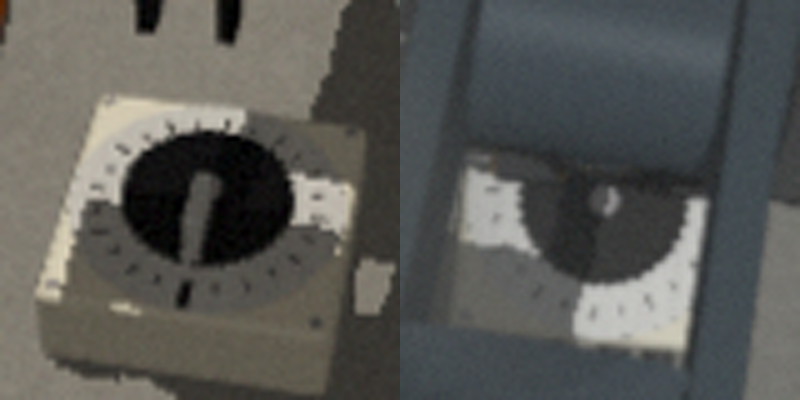

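```bash
python3 -c "
from h import *
print(row((.503,.328),.15,173.7))"
```

```text
[-0.08  0.7  -0.04 10.99 31.48  6.68]
```

```bash
python3 -m pendant '[[0,0,0,11,31.5,0,3],[0,0,0,11,31.5,0,2],[0,0,0,11,31.5,0,1],[0,0,0,11,31.5,0,0],[0,0,0,11,31.5,0,0],[0,0,0,11,31.5,0,0],[0,0,0,11,31.5,0,0],[0,0,0,11,31.5,0,0]]' && python3 -m pendant '[[0,0,0,0,0,0,0],[0,0,0,0,0,0,0]]' && python3 - <<'E'
from h import *
im=capture("top");cv2.imwrite("pics/top3.png",im[:,:,::-1])
im=np.mean([capture("top") for _ in range(6)],0).astype(np.uint8)
cv2.imwrite("pics/c3.png",cv2.resize(im[145:235,210:300,::-1],None,fx=6,fy=6,interpolation=cv2.INTER_CUBIC))
print(row((.503,.328),.15,173.7))
E
```

```text
time_s: 7.02
ee_pos: [0.4997, 0.33, 0.3936]
tool_rot: [-0.174, -3.135, 0.002]
contact_force: [1.0, -0.2, -0.1]
opening: 0.013
finger_force: 0.0
time_s: 7.18
ee_pos: [0.4995, 0.3304, 0.3936]
tool_rot: [-0.166, -3.136, 0.002]
contact_force: [-0.0, -0.4, -0.2]
opening: 0.0
finger_force: 0.0
[-0.02 -0.01 -0.17 -0.15  0.1   6.27]
```

View pics/c3.png

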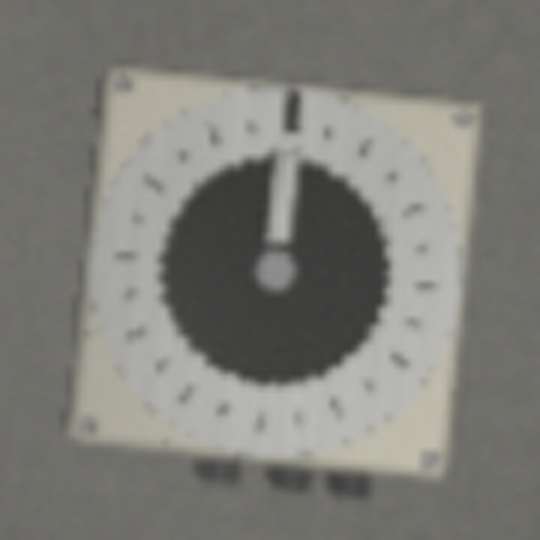

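The pointer bar runs from (280,240) to (287,150) and the mark from (291,130) to (292,92). That is nearly zero, so I'll measure the residual with sub-pixel centroids.

```bash
python3 - <<'E'
from h import *
g=cv2.cvtColor(cv2.imread("pics/c3.png"),cv2.COLOR_BGR2GRAY).astype(float)
f=lambda u,v,z:ray((210+(u+.5)/6-.5,145+(v+.5)/6-.5),"top",z)
def line(r0,r1,c0,c1,sg,z):
    P=[]
    for v in range(r0,r1):
        w=sg*g[v,c0:c1];w=np.clip(w-np.percentile(w,40)-25,0,None)
        P.append(f((w*np.arange(c0,c1)).sum()/w.sum(),v,z))
    return np.array(P)
# axis: ellipse fit of dark disc
m=(g<120).astype(np.uint8);n,l,st,ct=cv2.connectedComponentsWithStats(m)
i=1+np.argmax(st[1:,4]);c=max(cv2.findContours((l==i).astype(np.uint8),0,1)[0],key=cv2.contourArea)
h=cv2.convexHull(c);e=cv2.fitEllipse(h);print(e)
c8=[(108,68),(481,103),(447,477),(72,437)]
A1=f(*e[0],.066);A2=np.mean([f(u,v,.055) for u,v in c8],0);hub=f(276,270,.069)
print(A1,A2,hub)
Mk=line(97,128,270,312,-1,.057);B=line(165,232,258,310,1,.093);T=line(146,158,268,306,1,.069)
for nm,P in(("mark",Mk),("bar",B),("tip",T)):
    k=np.polyfit(P[:,0],P[:,1],1);print(nm,P[:,:2].mean(0).round(4),"slope",np.degrees(np.arctan(k[0])).round(2))
    for A in(A1,A2,hub):
        d=(P-A).mean(0);print("  ",np.degrees(np.arctan2(d[1],d[0])).round(2))
E
```

```text
Traceback (most recent call last):
cv2.error: OpenCV(4.12.0) /io/opencv/modules/imgproc/src/shapedescr.cpp:361: error: (-201:Incorrect size of input array) There should be at least 5 points to fit the ellipse in function 'fitEllipseNoDirect'
```

```bash
python3 - <<'E'
from h import *
g=cv2.cvtColor(cv2.imread("pics/c3.png"),cv2.COLOR_BGR2GRAY).astype(float)
f=lambda u,v,z:ray((210+(u+.5)/6-.5,145+(v+.5)/6-.5),"top",z)
def line(r0,r1,c0,c1,sg,z):
    P=[]
    for v in range(r0,r1):
        w=sg*g[v,c0:c1];w=np.clip(w-np.percentile(w,40)-15,0,None)
        P.append(f((w*np.arange(c0,c1)).sum()/w.sum(),v,z))
    return np.array(P)
yy,xx=np.mgrid[:540,:540];m=((g<120)&(np.hypot(xx-276,yy-270)<135)&(np.hypot(xx-276,yy-270)>60)).astype(np.uint8)
n,l,st,ct=cv2.connectedComponentsWithStats(m);i=1+np.argmax(st[1:,4])
c=max(cv2.findContours((l==i).astype(np.uint8),cv2.RETR_EXTERNAL,cv2.CHAIN_APPROX_NONE)[0],key=cv2.contourArea)
e=cv2.fitEllipse(cv2.convexHull(c));print(e)
c8=[(108,68),(481,103),(447,477),(72,437)]
A1=f(*e[0],.066);A2=np.mean([f(u,v,.055) for u,v in c8],0)
print(A1,A2)
Mk=line(97,128,270,312,-1,.057);B=line(165,232,258,310,1,.093);T=line(146,158,268,306,1,.069)
for nm,P in(("mark",Mk),("bar",B),("tip",T)):
    P=P[np.isfinite(P[:,1])]
    k=np.polyfit(P[:,0],P[:,1],1);print(nm,len(P),P[:,:2].mean(0).round(4),"slope",np.degrees(np.arctan(k[0])).round(2),end=" ")
    for A in(A1,A2):
        d=(P-A).mean(0);print("  ",np.degrees(np.arctan2(d[1],d[0])).round(2),end=" ")
    print()
E
```

```text
((274.844970703125, 269.94293212890625), (228.9259796142578, 229.47569274902344), 94.59749603271484)
[0.54831906 0.00929336 0.066     ] [0.54861131 0.00855476 0.055     ]
mark 31 [0.6142 0.001 ] slope -5.09    -7.15    -6.54 
bar 67 [0.5757 0.0053] slope -7.46    -8.35    -6.91 
tip 5 [ 0.5967 -0.0039] slope -2.39    -15.28    -14.55 <stdin>:8: RuntimeWarning: invalid value encountered in scalar divide
```

```bash
cat > meas.py <<'E'
from h import *
import sys
g=cv2.cvtColor(cv2.imread(sys.argv[1]),cv2.COLOR_BGR2GRAY).astype(float)
f=lambda u,v,z:ray((210+(u+.5)/6-.5,145+(v+.5)/6-.5),"top",z)
def strip(r0,r1,c0,c1,sg,z):
    P=[]
    for v in range(r0,r1,3):
        w=sg*g[v-2:v+3,c0:c1].mean(0);k=np.argmax(w[8:-8])+8;h=(w[k]+np.median(np.r_[w[:5],w[-5:]]))/2
        a=k
        while w[a]>h:a-=1
        b=k
        while w[b]>h:b+=1
        l=a+(h-w[a])/(w[a+1]-w[a]);r=b-(h-w[b])/(w[b-1]-w[b])
        P.append(np.r_[f(c0+(l+r)/2,v,z),c0+(l+r)/2,v,r-l])
    return np.array(P)
# axis from dial rim radial edges, skipping the pointer
Q=[]
for t in np.radians(np.arange(0,360,1.)):
    if abs((np.degrees(t)-275+180)%360-180)<20: continue
    r=np.arange(95,135,.25);x=(276+r*np.cos(t)).astype(np.float32);y=(270+r*np.sin(t)).astype(np.float32)
    w=cv2.remap(g.astype(np.float32),x[None],y[None],1)[0];k=np.argmax(w>125);Q.append(f(x[k],y[k],.069))
Q=np.array(Q);s=np.linalg.lstsq(np.c_[2*Q[:,:2],np.ones(len(Q))],(Q[:,:2]**2).sum(1),rcond=None)[0]
A=s[:2];print("axis",A.round(5),"r",np.sqrt(s[2]+A@A).round(4))
for nm,a in(("mark",(98,126,268,316,-1,.057)),("bar",(168,232,252,318,1,.093)),("opp",(418,430,246,276,-1,.057))):
    P=strip(*a);k=np.polyfit(P[:,0],P[:,1],1);d=P[:,:2].mean(0)-A
    print(nm,P[:,3].round(1),P[:,5].mean().round(1),"slope",np.degrees(np.arctan(k[0])).round(2),"from axis",np.degrees(np.arctan2(d[1],d[0])).round(2))
E
python3 meas.py pics/c3.png
```

```text
axis [0.54825 0.00929] r 0.0467
mark [292.9 292.7 292.4 292.1 291.9 291.7 291.5 291.3 291.2 291.3] 15.1 slope -4.95 from axis -7.12
bar [286.2 285.7 285.1 284.5 284.2 283.9 283.8 283.7 283.5 283.2 282.9 282.4
 281.9 281.5 281.2 280.9 280.5 280.2 280.  279.8 279.7 279.3] 23.1 slope -7.17 from axis -8.21
opp [260.9 260.5 260.1 259.6] 10.3 slope -9.58 from axis 173.29
```

Best estimates put the pointer within about 0.5° of zero, about half a millimetre at the tip. I'll go on to the button press.

```bash
python3 -m pendant '[[0,0,0,-0.1,0.1,4,0],[0,0,0,-0.1,0.1,8,0],[0,0,0,-0.1,0.1,11.5,0],[0,0,0,-0.1,0.1,13.5,0],[0,0,0,-0.1,0.1,14.2,0],[0,0,0,-0.1,0.1,14.2,0],[0,0,0,-0.1,0.1,14.2,0]]' && python3 -m pendant '[[0,0,0,0,0,0.3,0],[0,0,0,0,0,0.6,0],[0,0,0,0,0,0.9,0],[0,0,0,0,0,1.0,0],[0,0,0,0,0,1.0,0],[0,0,0,0,0,1.0,0]]' && python3 - <<'E'
from h import *
im=capture("scene");x,y=proj([.503,.328,.067],"scene")[0].astype(int)
cv2.imwrite("pics/s4.png",cv2.resize(im[y-50:y+40,x-60:x+60,::-1],None,fx=6,fy=6,interpolation=cv2.INTER_CUBIC))
E
```

```text
time_s: 8.12
ee_pos: [0.5026, 0.3293, 0.2535]
tool_rot: [0.175, 3.135, 0.001]
contact_force: [0.4, 0.4, 0.3]
opening: 0.003
finger_force: 0.0
time_s: 8.62
ee_pos: [0.5029, 0.3299, 0.244]
tool_rot: [0.173, 3.133, 0.003]
contact_force: [2.9, 0.5, 5.5]
opening: 0.007
finger_force: 2.3
```

View pics/s4.png

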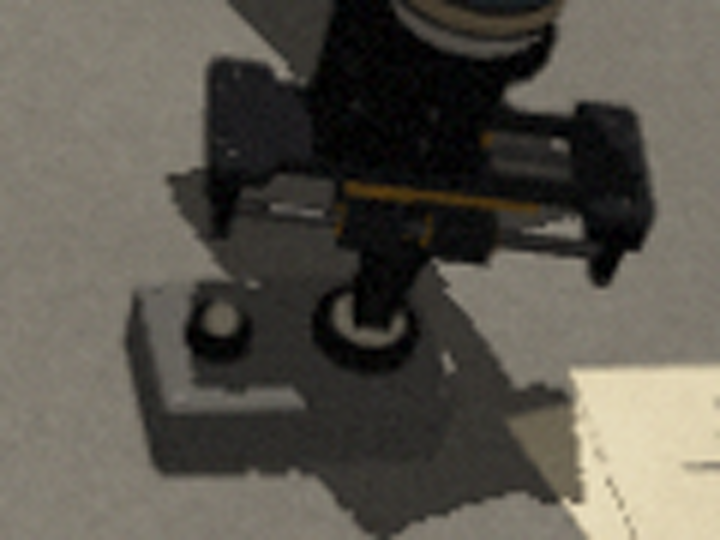

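The fingers sit in the middle of the large button at (370,320), well clear of the small one. I'll press a little further and hold.

```bash
python3 -m pendant '[[0,0,0,0,0,0.2,0],[0,0,0,0,0,0.3,0],[0,0,0,0,0,0.3,0],[0,0,0,0,0,0.3,0],[0,0,0,0,0,0.3,0],[0,0,0,0,0,0.3,0],[0,0,0,0,0,0.3,0],[0,0,0,0,0,0.3,0]]'; for i in 1; do python3 -m pendant '[[0,0,0,0,0,0,0],[0,0,0,0,0,0,0],[0,0,0,0,0,0,0],[0,0,0,0,0,0,0],[0,0,0,0,0,0,0],[0,0,0,0,0,0,0],[0,0,0,0,0,0,0],[0,0,0,0,0,0,0]]'; done
```

```text
time_s: 9.33
ee_pos: [0.5028, 0.3299, 0.2433]
tool_rot: [0.173, 3.132, 0.003]
contact_force: [-0.3, -1.4, 21.7]
opening: 0.008
finger_force: 10.3
time_s: 10.0
ee_pos: [0.5028, 0.3299, 0.2433]
tool_rot: [0.173, 3.132, 0.003]
contact_force: [-0.4, -1.5, 20.0]
opening: 0.002
finger_force: 10.3
```

```bash
python3 -m pendant '[[0,0,0,0,0,0,0],[0,0,0,0,0,0,0],[0,0,0,0,0,0,0],[0,0,0,0,0,0,0],[0,0,0,0,0,0,0],[0,0,0,0,0,0,0],[0,0,0,0,0,0,0],[0,0,0,0,0,0,0]]'; python3 -m pendant '[[0,0,0,0,0,0,0],[0,0,0,0,0,0,0],[0,0,0,0,0,0,0],[0,0,0,0,0,0,0],[0,0,0,0,0,0,0],[0,0,0,0,0,0,0],[0,0,0,0,0,0,0],[0,0,0,0,0,0,0]]'; python3 -m pendant '[[0,0,0,0,0,0,0],[0,0,0,0,0,0,0],[0,0,0,0,0,0,0],[0,0,0,0,0,-1,0],[0,0,0,0,0,-3,0],[0,0,0,0,0,-6,0],[0,0,0,0,0,-10,0],[0,0,0,0,0,-14,0]]';python3 -m pendant '[[0,0,0,0,0,0,0],[0,0,0,0,0,0,0],[0,0,0,0,0,0,0],[0,0,0,0,0,0,0]]'
python3 - <<'E'
from h import *
im=np.mean([capture("top") for _ in range(6)],0).astype(np.uint8)
cv2.imwrite("pics/c5.png",cv2.resize(im[145:235,210:300,::-1],None,fx=6,fy=6,interpolation=cv2.INTER_CUBIC))
E
python3 meas.py pics/c5.png
```

```text
time_s: 10.67
ee_pos: [0.5028, 0.3299, 0.2433]
tool_rot: [0.173, 3.132, 0.003]
contact_force: [-0.3, -1.0, 20.9]
opening: 0.005
finger_force: 10.3
time_s: 11.33
ee_pos: [0.5028, 0.3299, 0.2433]
tool_rot: [0.173, 3.132, 0.003]
contact_force: [-0.1, -1.5, 20.5]
opening: 0.008
finger_force: 10.3
time_s: 12.0
ee_pos: [0.5003, 0.3291, 0.3791]
tool_rot: [-0.173, -3.13, 0.005]
contact_force: [0.6, 0.1, -0.4]
opening: 0.005
finger_force: 0.0
time_s: 12.33
ee_pos: [0.5007, 0.3292, 0.3776]
tool_rot: [-0.173, -3.132, 0.004]
contact_force: [-0.4, -1.0, -0.4]
opening: -0.0
finger_force: 0.0
axis [0.54825 0.00929] r 0.0467
mark [292.9 292.7 292.3 292.  291.9 291.6 291.4 291.2 291.2 291.3] 15.3 slope -4.92 from axis -7.1
bar [286.2 285.6 285.1 284.6 284.2 283.9 283.8 283.7 283.5 283.2 282.8 282.4
 281.9 281.5 281.2 280.9 280.6 280.3 280.1 279.8 279.6 279.2] 23.1 slope -7.17 from axis -8.2
opp [261.1 260.6 260.1 259.6] 10.4 slope -10.56 from axis 173.31
```

The dial hasn't moved, the button was held for over 2.5 s and has been released, and the arm is clear.

```bash
python3 -c "
from station import ticket
print(ticket.hand_in())"
```

```text
the job is handed in; nothing more can be done
None
```

I turned the dial until the pointer stood on the zero mark (image estimates differ by about 1°, best guess within 0.5°), then held the large button fully down for about 2.5 s, released it with the arm clear, and handed the job in; no verdict was returned.

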